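# Release the pop-up service post

### The arm

A 6-joint arm with a two-finger parallel gripper is mounted at the origin on a cart in front of the work surface, level with it; the furniture and walls round the work are solid. World frame = base frame: x ahead of the robot, y to its left, z up, the work surface at z = 0. Lengths are in m, angles in degrees, forces in N, time in s.
With the tool pointing down it reaches from about 0.375 to 0.9 m from the base axis. Payload 3.1 kg.
Tool frame: the origin (TCP) lies midway between the tips of the shut fingers; the grasp point (between the pads) lies 19 mm behind it; z points along the fingers, y is the line along which they close (so a half turn about z gives the same grasp; the last joint's range is limited). The gripper opens to 87 mm and grips with 3 to 60 N. Pads are 19 mm wide; open, the fingers measure 117 mm over their backs; the gripper's body (75 mm by 190 mm) begins 51 mm behind the grasp point.
Start: joints at [-73.482, 30.224, 82.088, -0, 67.689, -10.227], TCP at [0.281, -0.558, 0.223] pointing down, gripper open.
Joint ranges: [-176.69, 176.69], [-43.24, 126.21], [12.49, 139.97], [-82, 262], [0, 151.66], [-163.58, 163.58]. Speed limits (degrees/s): [159.86, 159.86, 180, 180, 180, 180].

### API

Orientations are given as a 3x3 rotation matrix whose columns are the frame's x, y, z axes.
In Python, from rig import bot, capture gives the robot as it stands.
- The arm moves only by the tool handwheel, called after "Request:" by a JSON object that holds its "name" and its "arguments". Schema: {"type":"object","properties":{"offsets":{"type":"array","items":{"type":"object","properties":{"sx":{"type":"number"},"sy":{"type":"number"},"sz":{"type":"number"},"drx":{"type":"number"},"dry":{"type":"number"},"drz":{"type":"number"},"jaw":{"type":"number"}},"additionalProperties":false,"required":["jaw"]},"minItems":1,"maxItems":20},"only":{"type":"string"},"quiet":{"type":"boolean"},"lines":{"type":"string"}},"required":["offsets"],"additionalProperties":false}. offsets is a list of rows, 1 to 20 of them, each an object with the fields sx, sy, sz (the shift in m), drx, dry, drz (a rotation vector in degrees), jaw (the opening from 0.0 (shut) to 1.0 (fully open)); a field left out counts as zero (the opening has to be given); each row is the pose to reach, as a shift and turn from the pose commanded when the call began, along the tool's axes at that moment; what a row does not reach only later rows make up. A row lasts 1/10 s, in which the tool goes at most 0.05 m and 8.59 degrees, less where a joint would pass 70% of its speed; a pose out of reach is approached as far as the arm can. The fingers move at their own pace and stop on an object; the grip force is fixed at half the most. Time passes only in rows, so rows that do not move let the fingers close. The tool returns the time, the measured TCP pose, the force, the opening and the grip force at its end. only (a regular expression) keeps the lines of the reply that match it, lines (a string "A,B") keeps lines A to B, and quiet returns only ok. Input that does not fit is refused with a message, and nothing moves.
- bot.read_state(): the state, without advancing time (a new reading comes with each control period).
- capture(name): name is "scene" or "side" or "wrist"; returns a dict with "color" (480x640x3 uint8, red, green, blue), "K" (3x3 intrinsics, pixels), "D" ([k1, k2, p1, p2, k3] as OpenCV has them; the pictures are not rectified), "view" (4x4, takes a point from world to camera coordinates); the wrist camera has in their place "mount" (4x4, takes a point from camera to tool coordinates, whose origin is the TCP and whose axes are the flange's). Camera axes: x right, y up, looking along -z (the intrinsics and any distortion apply to the point x, -y, -z); pixel columns grow to the right and rows downward; lengths in m; the calibration is good to about 2 mm. A picture is of the moment at which its call begins: read the wrist's pose just before it. There is no depth.
- bot.hand_in(): hands the job in; it is judged then, once.
The state is a dict: "time_s": time; "joint_positions": joint angles; "qvel": joint speeds; "tau": joint torques, N m; "position": TCP position; "tcp_rot": TCP orientation; "force": force on the tool from outside, world axes, zero at the start; "moment": the same for the moment, N m; "opening": opening from 0.0 (shut) to 1.0 (fully open); "grasp_force": force on a finger pad.
Only numpy, scipy, OpenCV 4.12 (cv2) and the standard library are available. Lean on these libraries where they do the work, as an engineer would, in place of code of your own. Each camera call takes 0.05 s, during which the arm holds its last target. There are 200 camera calls.

### The job

The round pop-up post unit on the bench has a release key hidden in a single notch somewhere along the edge of its collar. With the fingers closed, feel along the top of the collar with the fingertip until you find the notch, then press the key inside it fully down so that the post rises, and take the hand away. Do not pull, push or lean on the post itself, grip nothing, and leave the loose things around it where they are.

Things in the scene. Friction and masses are not known exactly. Their poses are not given: they have to be found in the camera images.
- popup_unit: Round grey unit fixed to the bench; origin at the centre of its underside, z up. Foot flange 180 mm across, 9 mm high; housing 169 mm across with its top at z = 30 mm; on it sits a notched collar (see collar_axis). Inside the collar a fixed hub, radius 56 mm, 49.5 mm high, carries the post's cap in the middle.
- collar_axis (a point): Point on the unit's axis at the height of the collar's flat top, 50 mm above the bench; it does not show the notch. The collar is a rigid grey plastic ring of short facets, inner radius 55 mm, outer 85 mm, 20 mm high, broken by one notch. It does not turn when touched. Axes as the unit's.
- key_level (a point): Point on the unit's axis at the height of the raised key's flat top, 38 mm above the bench (12 mm below the collar's top). Key: grey like the collar, from radius 57 to 82 mm, 42 mm wide (31 mm inside radius 67). The notch is open above and outward, 40 degrees wide: 38 mm at radius 60, 52 mm at 74. Its middle is anywhere within 100 degrees either way of the unit's +x axis: to be felt.
- release_key (a joint): Travel of the release key straight down, in m: 0 up, 0.007 fully down. It resists with about 7 to 8 N all the way, has no return spring and stays where it is left. A linkage raises the post by 2 times this travel.
- post (a joint): Rise of the post in m: 0 down, 0.014 when the key is fully down. The post is in the unit's middle, on its axis; its flat round grey cap is 64 mm across and 8.5 mm thick, cap top 58.5 mm above the bench when down, 72.5 mm when up.
- screwdriver_green: Loose screwdriver with a green handle, 25 x 145 x 27 mm, lying to the right of the unit, 120 to 130 mm from its axis. Bystander.
- tape_black: Loose roll of black tape, 64 mm across, 19 mm high, lying flat beyond the unit. Bystander.
- mug: Loose white dotted mug, 82 x 114 x 91 mm, standing to the left beyond the unit. Bystander.

How it is judged (in metres and radians):
On the way, in this order (a step that is already met when the one before it is completed fails the run):
1. the fingertip touches the collar while the key is still up (contact force between the fingers and popup_unit above 0.5 N and value of joint release_key below 0.001 m), for 0.05 s.
2. the key in the notch is pressed fully down by the fingers (contact force between the fingers and popup_unit above 1 N and value of joint release_key above 0.006 m), for 0.05 s.
At the end, for the whole second after the job is handed in: The release key is down (at least 5.8 of 7 mm), the post stands raised (at least 11.2 of 14 mm) (value of joint release_key above 0.0058 m and value of joint post above 0.0112 m); the robot touches nothing.
It fails at once if the post itself is pulled, pushed or leaned on (more than 2 N) (contact force between the arm and post above 2 N).
It fails at once if the post itself is touched hard by the fingers (more than 2 N) (contact force between the fingers and post above 2 N).
It fails at once if a loose thing is moved by more than 30 mm (distance of any of screwdriver_green, tape_black, mug from where it was at the start of the episode above 0.03 m).
It also fails if it takes over 61 s, if anything falls off the work surface, if the arm or the gripper's body presses on something with over 40 N, if the wrist force passes 120 N, or if a joint passes its speed limit or range.

## Working session

There is one attempt and no reset: what is moved stays moved. The work goes in short steps, Python scripts to look and compute and a tool call to move; the robot and the scene stay as the last step left them, time stands still between calls to the robot, and variables do not carry over. Pictures are saved under pics/ and viewed, at most 10 in all, crops included, and the job is handed in when it is done.

```bash
mkdir -p pics; ls
```

Run:
```python
from rig import bot,capture
import cv2,numpy as np
s=bot.read_state();print(s['time_s'],s['position'],s['tcp_rot'],s['force'],s['opening'])
for n in ['scene','side']:
    c=capture(n);cv2.imwrite(f'pics/{n}.png',c['color'][:,:,::-1]);print(n,c['K'],c['D'],c['view'])
    np.savez(f'{n}.npz',**{k:np.array(c[k]) for k in ['K','D','view']})
```

```text
pics
0.0 [ 0.28108778 -0.55741757  0.22158966] [[ 8.93008339e-01  4.50039705e-01 -6.08683594e-04]
 [ 4.50039964e-01 -8.93006106e-01  2.03127181e-03]
 [ 3.70594798e-04 -2.08787460e-03 -9.99997752e-01]] [-0.93552879  0.14914489 -0.56723182] 0.9960682871435114
scene [[440.83411411   0.         318.83743459]
 [  0.         440.83411411 232.44506821]
 [  0.           0.           1.        ]] [-0.02069125  0.          0.          0.          0.        ] [[ 0.58924519 -0.80772017 -0.01944834 -0.55036202]
 [ 0.32144837  0.21228203  0.92282571 -0.20258605]
 [-0.7412564  -0.55002225  0.38472649 -0.6277984 ]
 [ 0.          0.          0.          1.        ]]
side [[591.41804911   0.         318.37887985]
 [  0.         591.41804911 232.27185839]
 [  0.           0.           1.        ]] [-0.15100433  0.          0.          0.          0.        ] [[ 9.99071600e-01 -4.30802957e-02  1.59518411e-04 -5.69656687e-01]
 [ 2.54462775e-02  5.93102281e-01  8.04724904e-01  8.00887254e-02]
 [-3.47623976e-02 -8.03973739e-01  5.93647878e-01 -1.26399761e+00]
 [ 0.00000000e+00  0.00000000e+00  0.00000000e+00  1.00000000e+00]]
```

View pics/scene.png

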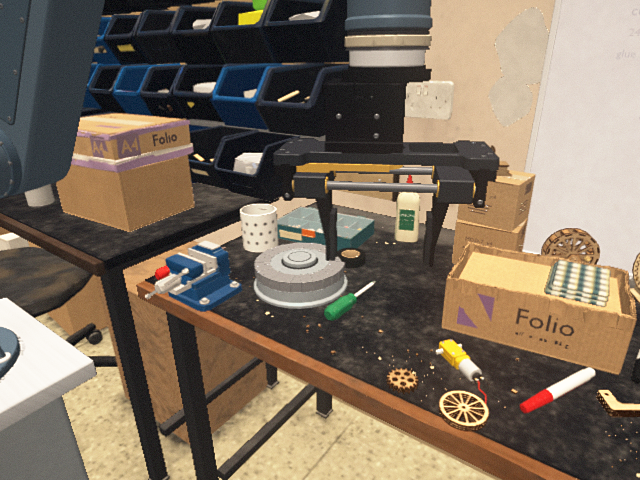

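View pics/side.png

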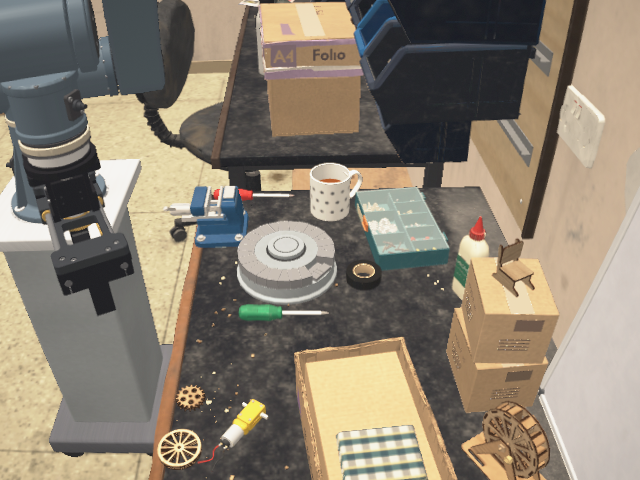

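The side view shows the unit at about (286,255), with the cap at (286,245) and what may be the notch near (320,268). The screwdriver is in front at (285,312), the tape at (363,274) and the mug at (330,190). Next I'll enlarge the unit and fit its axis.

Create h.py:
```python
import numpy as np,cv2
def ray(n,uv,z):
    c=np.load(f'{n}.npz');p=cv2.undistortPoints(np.array([[uv]],float),c['K'],c['D'])[0,0]
    R=c['view'][:3,:3];t=c['view'][:3,3];o=-R.T@t;d=R.T@np.array([p[0],-p[1],-1]);return o+d*(z-o[2])/d[2]
def proj(n,P):
    c=np.load(f'{n}.npz');q=(c['view'][:3,:3]@np.atleast_2d(P).T).T+c['view'][:3,3]
    q=q*[1,-1,-1];return cv2.projectPoints(q,np.zeros(3),np.zeros(3),c['K'],c['D'])[0][:,0]
```

Run:
```python
from h import *
print(ray('side',(286,244.5),.0585),ray('scene',(299,258),.0585))
a=cv2.imread('pics/side.png')[210:310,226:346];b=cv2.imread('pics/scene.png')[235:315,245:365]
cv2.imwrite('pics/z.png',cv2.resize(a,None,fx=6,fy=6,interpolation=2))
```

```text
[ 0.5020832  -0.27181014  0.0585    ] [ 0.49589596 -0.27524966  0.0585    ]
```

View pics/z.png

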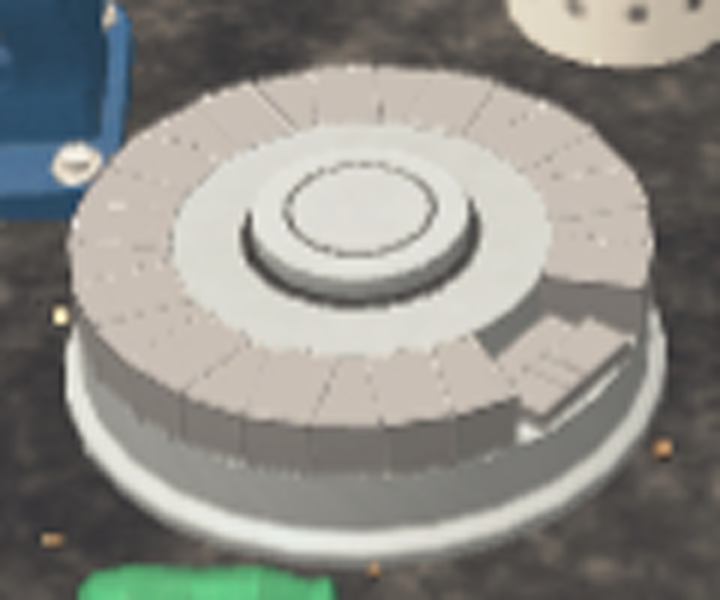

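The crop shows the notch at the lower right of the collar, with edge corners near zoom px (480,340), (518,400), (545,278) and (648,290). The key's top is at about (570,360). I'll turn these into positions and confirm them by feel.

Run:
```python
from h import *
from scipy.optimize import least_squares
f=lambda u,v:(226+(u+.5)/6-.5,210+(v+.5)/6-.5)
# collar outer top outline points + cap top
pts=[(70,240),(110,160),(200,98),(300,70),(400,66),(500,87),(590,130),(640,190),(130,350),(230,405),(350,426),(450,418)]
Q=np.array([ray('side',f(*p),.05)[:2] for p in pts])
r=least_squares(lambda x:np.hypot(*(Q-x[:2]).T)-x[2],[.5,-.27,.085]);print(r.x,(r.fun*1e3).round(1))
c=r.x[:2];print('cap',ray('side',f(362,213),.0585))
for p,z in [((480,340),.05),((518,402),.05),((545,276),.05),((650,290),.05),((570,365),.038)]:
    q=ray('side',f(*p),z)[:2]-c;print(p,np.hypot(*q),np.degrees(np.arctan2(q[1],q[0])))
for p in [(240,312),(283,312),(328,313),(363,274)]:print(p,ray('side',p,.012))
```

```text
[ 0.50148167 -0.27203632  0.08446025] [ 0.5  0.4  0.9  0.7  0.2 -1.4 -0.4 -0.3 -2.4 -1.1  0.8  2.1]
cap [ 0.50193968 -0.27346624  0.0585    ]
(480, 340) 0.060150277752476514 -56.41963001132021
(518, 402) 0.08832634201293511 -60.87208435513137
(545, 276) 0.057126382657901154 -22.884484668147383
(650, 290) 0.08755608098535674 -19.96101794352138
(570, 365) 0.07567142969137196 -39.185041802237976
(240, 312) [ 0.42549669 -0.38876569  0.012     ]
(283, 312) [ 0.49566936 -0.39138055  0.012     ]
(328, 313) [ 0.56871465 -0.39675126  0.012     ]
(363, 274) [ 0.63553322 -0.30204109  0.012     ]
```

Request:
{"name": "handwheel", "arguments": {"offsets": [{"sx": 0.305,"sy": -0.088,"sz": 0.03,"drz": 66.7,"jaw": 0},{"sx": 0.305,"sy": -0.088,"sz": 0.03,"drz": 66.7,"jaw": 0},{"sx": 0.305,"sy": -0.088,"sz": 0.03,"drz": 66.7,"jaw": 0},{"sx": 0.305,"sy": -0.088,"sz": 0.03,"drz": 66.7,"jaw": 0},{"sx": 0.305,"sy": -0.088,"sz": 0.03,"drz": 66.7,"jaw": 0},{"sx": 0.305,"sy": -0.088,"sz": 0.03,"drz": 66.7,"jaw": 0},{"sx": 0.305,"sy": -0.088,"sz": 0.03,"drz": 66.7,"jaw": 0},{"sx": 0.305,"sy": -0.088,"sz": 0.03,"drz": 66.7,"jaw": 0},{"sx": 0.305,"sy": -0.088,"sz": 0.03,"drz": 66.7,"jaw": 0},{"sx": 0.305,"sy": -0.088,"sz": 0.06,"drz": 66.7,"jaw": 0},{"sx": 0.305,"sy": -0.088,"sz": 0.09,"drz": 66.7,"jaw": 0},{"sx": 0.305,"sy": -0.088,"sz": 0.12,"drz": 66.7,"jaw": 0},{"sx": 0.305,"sy": -0.088,"sz": 0.13,"drz": 66.7,"jaw": 0},{"sx": 0.305,"sy": -0.088,"sz": 0.13,"drz": 66.7,"jaw": 0},{"sx": 0.305,"sy": -0.088,"sz": 0.13,"drz": 66.7,"jaw": 0},{"sx": 0.305,"sy": -0.088,"sz": 0.13,"drz": 66.7,"jaw": 0}]}}

```text
time_s: 1.7
position: [0.5149, -0.3434, 0.0943]
tcp_rot: [[0.767, -0.642, 0.002], [-0.642, -0.767, -0.002], [0.003, 0.0, -1.0]]
force: [-1.0, 1.1, 0.5]
opening: 0.004
grasp_force: 0.0
```

Run:
```python
from rig import bot,capture
import cv2
s=bot.read_state();print(s['tcp_rot'],s['position'],s['force'])
for n in ['side']:
    c=capture(n);cv2.imwrite(f'pics/{n}2.png',c['color'][150:330,200:440,::-1].repeat(3,0).repeat(3,1))
```

```text
[[ 7.66739018e-01 -6.41954184e-01  2.47060922e-03]
 [-6.41949783e-01 -7.66742959e-01 -2.38968255e-03]
 [ 3.42838893e-03  2.46255795e-04 -9.99994093e-01]] [ 0.51492358 -0.34338282  0.0942772 ] [-1.03478085  1.14328213  0.48095393]
```

View pics/side2.png

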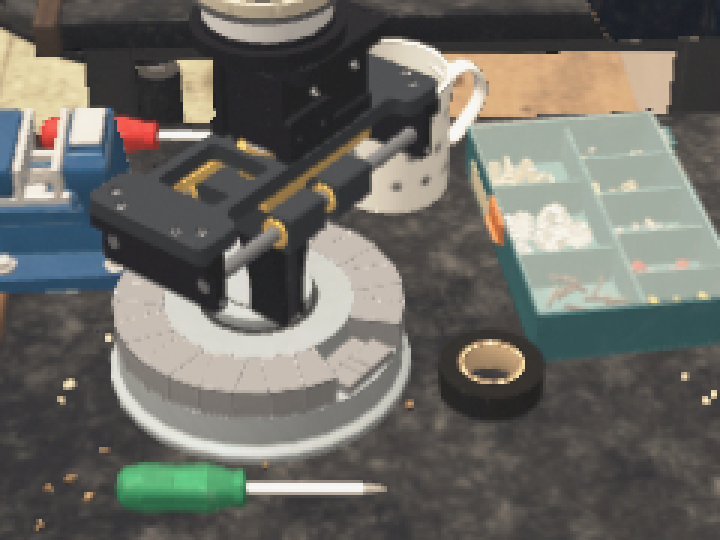

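The arm is above the right part of the collar, clear of everything, and the notch shows at (365,365) in this crop. Now I'll descend gently to touch the collar.

```bash
python3 -c "
from h import *
print(proj('side',[[.515,-.3434,.0943]]))"
```

```text
[[293.28161304 253.80064656]]
```

Request:
{"name": "handwheel", "arguments": {"offsets": [{"sz": 0.02,"jaw": 0},{"sz": 0.036,"jaw": 0},{"sz": 0.036,"jaw": 0},{"sz": 0.036,"jaw": 0},{"sz": 0.038,"jaw": 0},{"sz": 0.038,"jaw": 0}]}}

```text
time_s: 2.35
position: [0.5146, -0.3427, 0.0555]
tcp_rot: [[0.767, -0.642, 0.001], [-0.642, -0.767, -0.001], [0.002, 0.0, -1.0]]
force: [0.6, 0.0, 0.4]
opening: 0.005
grasp_force: 0.0
```

Request:
{"name": "handwheel", "arguments": {"offsets": [{"sz": 0.001,"jaw": 0},{"sz": 0.002,"jaw": 0},{"sz": 0.002,"jaw": 0}]}}

```text
time_s: 2.65
position: [0.514, -0.3422, 0.0526]
tcp_rot: [[0.767, -0.642, -0.0], [-0.642, -0.767, 0.0], [-0.0, 0.0, -1.0]]
force: [0.8, -0.6, -0.6]
opening: 0.007
grasp_force: 0.0
```

Request:
{"name": "handwheel", "arguments": {"offsets": [{"sz": 0.001,"jaw": 0},{"sz": 0.002,"jaw": 0},{"sz": 0.003,"jaw": 0},{"sz": 0.003,"jaw": 0},{"sz": 0.003,"jaw": 0}]}}

```text
time_s: 3.15
position: [0.5141, -0.3423, 0.0504]
tcp_rot: [[0.767, -0.642, 0.0], [-0.642, -0.767, -0.0], [0.0, 0.0, -1.0]]
force: [-1.0, 1.2, 5.2]
opening: 0.009
grasp_force: 2.8
```

Contact with the collar at z = 50.4 mm, 5 N. Now I'll slide along the arc towards the notch.

Request:
{"name": "handwheel", "arguments": {"offsets": [{"sx": 0.0035,"sy": -0.005,"jaw": 0},{"sx": 0.007,"sy": -0.010,"jaw": 0},{"sx": 0.0095,"sy": -0.0155,"jaw": 0},{"sx": 0.012,"sy": -0.021,"jaw": 0},{"sx": 0.012,"sy": -0.021,"jaw": 0}]}}

```text
time_s: 3.65
position: [0.5371, -0.3343, 0.0504]
tcp_rot: [[0.767, -0.642, 0.0], [-0.642, -0.767, -0.001], [0.001, 0.001, -1.0]]
force: [-1.6, -0.4, 5.7]
opening: 0.006
grasp_force: 2.7
```

Request:
{"name": "handwheel", "arguments": {"offsets": [{"sx": 0.0016,"sy": -0.006,"jaw": 0},{"sx": 0.0032,"sy": -0.012,"jaw": 0},{"sx": 0.0038,"sy": -0.018,"jaw": 0},{"sx": 0.0043,"sy": -0.0245,"jaw": 0},{"sx": 0.0043,"sy": -0.0245,"jaw": 0},{"sx": 0.0043,"sy": -0.0245,"jaw": 0}]}}

```text
time_s: 4.25
position: [0.5558, -0.3172, 0.0491]
tcp_rot: [[0.767, -0.642, -0.001], [-0.642, -0.767, 0.001], [-0.001, -0.0, -1.0]]
force: [0.5, 0.4, -0.6]
opening: 0.01
grasp_force: 0.0
```

Contact was lost and the tip dropped below the collar top, so it is in the notch. Descending onto the key.

Request:
{"name": "handwheel", "arguments": {"offsets": [{"sz": 0.004,"jaw": 0},{"sz": 0.007,"jaw": 0},{"sz": 0.009,"jaw": 0},{"sz": 0.009,"jaw": 0}]}}

```text
time_s: 4.65
position: [0.5554, -0.3177, 0.04]
tcp_rot: [[0.766, -0.642, -0.001], [-0.642, -0.766, 0.001], [-0.001, -0.0, -1.0]]
force: [-0.1, 0.3, -0.5]
opening: 0.007
grasp_force: 0.0
```

Request:
{"name": "handwheel", "arguments": {"offsets": [{"sz": 0.002,"jaw": 0},{"sz": 0.004,"jaw": 0},{"sz": 0.005,"jaw": 0},{"sz": 0.006,"jaw": 0},{"sz": 0.006,"jaw": 0}]}}

```text
time_s: 5.15
position: [0.5559, -0.3181, 0.0357]
tcp_rot: [[0.767, -0.642, 0.001], [-0.642, -0.767, -0.001], [0.001, 0.0, -1.0]]
force: [-1.6, -0.2, 6.2]
opening: 0.006
grasp_force: 3.0
```

The key is yielding at about 6–7 N. I'll press it to the stop.

Request:
{"name": "handwheel", "arguments": {"offsets": [{"sz": 0.002,"jaw": 0},{"sz": 0.004,"jaw": 0},{"sz": 0.006,"jaw": 0},{"sz": 0.006,"jaw": 0},{"sz": 0.006,"jaw": 0}]}}

```text
time_s: 5.65
position: [0.5581, -0.32, 0.0312]
tcp_rot: [[0.766, -0.642, 0.006], [-0.642, -0.766, -0.005], [0.007, 0.0, -1.0]]
force: [3.3, -3.2, 18.7]
opening: 0.006
grasp_force: 10.1
```

Request:
{"name": "handwheel", "arguments": {"offsets": [{"sz": 0.001,"jaw": 0},{"sz": 0.002,"jaw": 0},{"sz": 0.002,"jaw": 0}]}}

```text
time_s: 5.95
position: [0.561, -0.3224, 0.0315]
tcp_rot: [[0.766, -0.642, 0.012], [-0.642, -0.766, -0.01], [0.016, -0.0, -1.0]]
force: [5.5, -5.4, 22.5]
opening: 0.005
grasp_force: 13.0
```

Request:
{"name": "handwheel", "arguments": {"offsets": [{"sz": -0.01,"jaw": 0},{"sz": -0.03,"jaw": 0},{"sz": -0.06,"jaw": 0},{"sz": -0.1,"jaw": 0},{"sx": -0.02,"sz": -0.15,"jaw": 0},{"sx": -0.1,"sy": 0.05,"sz": -0.17,"jaw": 0},{"sx": -0.1,"sy": 0.1,"sz": -0.17,"jaw": 0},{"sx": -0.1,"sy": 0.15,"sz": -0.17,"jaw": 0},{"sx": -0.1,"sy": 0.15,"sz": -0.17,"jaw": 0},{"sx": -0.1,"sy": 0.15,"sz": -0.17,"jaw": 0},{"sx": -0.1,"sy": 0.15,"sz": -0.17,"jaw": 0}]}}

```text
time_s: 7.05
position: [0.3822, -0.3686, 0.1965]
tcp_rot: [[0.765, -0.644, 0.0], [-0.644, -0.765, 0.001], [-0.001, -0.001, -1.0]]
force: [0.5, 0.1, -0.3]
opening: 0.001
grasp_force: 0.0
```

Run:
```python
from rig import bot,capture
import cv2
c=capture('side');cv2.imwrite('pics/side3.png',c['color'][170:330,200:420,::-1].repeat(3,0).repeat(3,1))
```

```text
(no output)
```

View pics/side3.png

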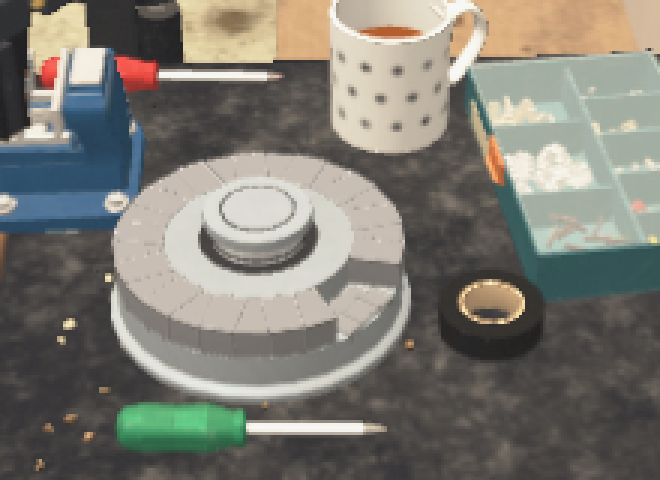

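The post stands raised: the cap centre moved up about 6 px to crop (258,207), which matches a 14 mm rise. The key is down, the bystanders haven't moved, and the hand is clear.

```bash
python3 -c "
from rig import bot
print(bot.hand_in())"
```

```text
the job is handed in; nothing more can be done
None
```

I felt the notch about 40° to the robot's right of straight ahead (world +x), pressed the key to its stop so the post rose, backed the hand clear, and handed the job in; the hand-in returned no verdict.

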